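Find the tired spring mount and push its tag down

TASK

The extractor's rail has three spring mounts, and one spring has gone tired. Going along the row from the robot's left to its right, press each mount's rubber pad down by several millimetres to feel which of the three is the softest; then push that mount's orange tag fully down to mark it for replacement, leaving the other two tags raised. Use only the fingertips: nothing is to be picked up, and the loose things on the rail and around it stay where they are.

Things in the scene. Friction and masses are not known exactly. Their poses are not given: they have to be found in the camera images.
- rail: Grey steel rail bolted to the bench, 66 mm wide (x), 480 long (y), 25 high; origin at the centre of its underside, y along the row to the robot's left, x away from the robot. On it three outwardly identical spring mounts 130 mm apart, left (+y), middle, right: coil spring between blue cups, black rubber pad on top, orange tag hinged on the robot's side; a loose bolt and collar between them.
- pad_left (a point): Centre of the top of the left mount's round black rubber pad when not pressed, 77 mm above the bench; it stays with the rail, axes as the rail's. The pad, 48 mm across, goes straight down up to 12 mm and springs back. It begins to move at about 1 N, then pushes back by its spring: one of the three about 0.35 N/mm (the softest), the others about 0.75 and 1.1 N/mm.
- pad_middle (a point): Centre of the top of the middle mount's round black rubber pad when not pressed, 77 mm above the bench; it stays with the rail, axes as the rail's. The pad, 48 mm across, goes straight down up to 12 mm and springs back. It begins to move at about 1 N, then pushes back by its spring: one of the three about 0.35 N/mm (the softest), the others about 0.75 and 1.1 N/mm.
- pad_right (a point): Centre of the top of the right mount's round black rubber pad when not pressed, 77 mm above the bench; it stays with the rail, axes as the rail's. The pad, 48 mm across, goes straight down up to 12 mm and springs back. It begins to move at about 1 N, then pushes back by its spring: one of the three about 0.35 N/mm (the softest), the others about 0.75 and 1.1 N/mm.
- hinge_left (a point): Hinge middle of the left tag, 40 mm robot-side of the pad's centre, 65 mm above the bench, axes as the rail's; it stays put. The tag, a plate 34 mm wide, 3 thick, its outer end 48 mm from the hinge, points to the rail's -x, sloping up 26 to 32 degrees. Pressed down near its outer end (35 mm out) it swings to a stop 20 degrees below level (about 1 N) and stays. Nothing is beneath it.
- hinge_middle (a point): Hinge middle of the middle tag, 40 mm robot-side of the pad's centre, 65 mm above the bench, axes as the rail's; it stays put. The tag, a plate 34 mm wide, 3 thick, its outer end 48 mm from the hinge, points to the rail's -x, sloping up 26 to 32 degrees. Pressed down near its outer end (35 mm out) it swings to a stop 20 degrees below level (about 1 N) and stays. Nothing is beneath it.
- hinge_right (a point): Hinge middle of the right tag, 40 mm robot-side of the pad's centre, 65 mm above the bench, axes as the rail's; it stays put. The tag, a plate 34 mm wide, 3 thick, its outer end 48 mm from the hinge, points to the rail's -x, sloping up 26 to 32 degrees. Pressed down near its outer end (35 mm out) it swings to a stop 20 degrees below level (about 1 N) and stays. Nothing is beneath it.
- tag_a (a joint): Angle of one of the three tags, in rad: 0 fully raised (32 degrees above level), 0.9 fully down on its stop (20 degrees below level); starts at 0 to 0.1. Which mount it is on (left, middle or right) changes from run to run and is not told.
- tag_b (a joint): Angle of one of the three tags, in rad: 0 fully raised (32 degrees above level), 0.9 fully down on its stop (20 degrees below level); starts at 0 to 0.1. Which mount it is on (left, middle or right) changes from run to run and is not told.
- tag_c (a joint): Angle of one of the three tags, in rad: 0 fully raised (32 degrees above level), 0.9 fully down on its stop (20 degrees below level); starts at 0 to 0.1. Which mount it is on (left, middle or right) changes from run to run and is not told.
- bolt: Loose steel hex bolt standing on its head on the rail between the left and middle mounts, 45 mm high, head 21 mm across; origin at its underside. Leave it alone.
- collar: Loose brass collar on the rail between the middle and right mounts, 28 mm across, 14 mm high; origin at its underside. Leave it alone.
- wrench: Loose steel wrench, 200 mm long, lying on the bench between robot and rail; its x axis runs along it. Leave it alone.
- rosette: Loose laser-cut plywood ornament, about 110 mm across, 6 mm thick, flat on the bench beyond the rail; origin at its underside. Leave it alone.
- rosette2: A second such plywood ornament, beyond the rail; origin at its underside. Leave it alone.
- tape: Loose roll of masking tape lying flat at the right, 100 mm across, 24 mm high; origin at its underside. Leave it alone.
- jar: Loose glass jar with a steel lid at the left, 72 mm across, 100 mm high; origin at its underside. Leave it alone.
- glue: Loose blue glue bottle at the right, 60 mm across, 170 mm high; origin at its underside. Leave it alone.

How it is judged:
On the way, in this order (a step that is already met when the one before it is completed fails the run):
1. the left pad is pressed with more than 2 N (horizontal distance between the grasp point and pad_left below 0.045 m and contact force between the fingers and anything else above 2 N), for 0.1 s.
2. the middle pad is pressed with more than 2 N (horizontal distance between the grasp point and pad_middle below 0.045 m and contact force between the fingers and anything else above 2 N), for 0.1 s.
3. the right pad is pressed with more than 2 N (horizontal distance between the grasp point and pad_right below 0.045 m and contact force between the fingers and anything else above 2 N), for 0.1 s.
4. the softest mount's tag is pushed down to its stop (value of joint tag_c above 0.75 rad), for 0.2 s.
At the end, for the whole second after the job is handed in: The softest mount's tag is down on its stop (over 0.75 of its 0.9 rad), the other two tags are still raised (under 0.25 rad), and every loose thing is within 30 mm of where it started (value of joint tag_c above 0.75 rad and value of joint each of tag_a, tag_b below 0.25 rad and distance of each of bolt, collar, wrench, rosette, rosette2, tape, jar, glue from where it was at the start of the episode below 0.03 m); the robot touches nothing.
It fails at once if the tag of a mount that is not the softest is pushed down (past 0.25 rad) (value of joint any of tag_a, tag_b above 0.25 rad).
It fails at once if a loose thing is lifted, carried or shoved by more than 30 mm (distance of any of bolt, collar, wrench, rosette, rosette2, tape, jar, glue from where it was at the start of the episode above 0.03 m).
It also fails if it takes over 54 s, if anything falls off the work surface, if the arm or the gripper's body presses on something with over 40 N, if the wrist force passes 120 N, or if a joint passes its speed limit or range.

ROBOT

A 6-joint arm with a two-finger parallel gripper is mounted at the origin on the work surface. World frame = base frame: x ahead of the robot, y to its left, z up, the work surface at z = 0. Lengths are in m, angles in rad, forces in N, time in s.
With the tool pointing down it reaches from about 0.25 to 0.725 m from the base axis. Payload 4 kg.
Tool frame: the origin (TCP) lies midway between the tips of the shut fingers; the grasp point (between the pads) lies 19 mm behind it (bot.grip_point_offset is the distance from the TCP to the grasp point, in m); z points along the fingers, y is the line along which they close (so a half turn about z gives the same grasp; the last joint's range is limited). The gripper opens to 85 mm and grips with 20 to 120 N. Pads are 22 mm wide; open, the fingers measure 114 mm over their backs; the gripper's body (76 mm by 85 mm) begins 54 mm behind the grasp point. The pads swing forward as they close: fully open they stand 13 mm farther back than shut.
Start: joints at [0, 0.241, 0.005, 1.335, 0, 1.571], TCP at [0.5, -0, 0.231] pointing down, gripper open.
Joint ranges: [-2.72, 2.72], [-1.05, 1.87], [-1.09, 1.28], [-1.99, 2.15], [-1.42, 1.44], [-3.14, 3.14]. Speed limits (rad/s): [2.79, 2.79, 3.14, 3.14, 3.14, 3.14].

INTERFACE

Orientations are given as a unit quaternion [x, y, z, w].
In Python, from workcell import bot gives the robot as it stands.
- The arm moves only by the tool step_arm, never from a script. Its argument "targets" is text: rows parted by semicolons, each of 7 numbers parted by spaces: the opening, from -1 (shut) to 1 (fully open), so that 0 is half open, then the shift along the world's x, y, z normalised to -1 to 1, where 1 is 0.5 m, then the turn, a rotation vector about the world's x, y, z normalised to -1 to 1, where 1 is pi/4 rad. In form: gripper x y z wx wy wz; .... A call has 1 to 10 rows; each row is the pose to reach, as a shift and turn from the pose commanded when the call began; what a row does not reach only later rows make up. A row lasts 1/12 s, in which the tool goes at most 41.7 mm and 7.16 degrees, less where a joint would pass 70% of its speed; a pose out of reach is approached as far as the arm can. A call with a number of a shift or a turn outside -1 to 1 is refused whole. A call with a gripper value outside its range is refused whole. The fingers move at their own pace and stop on an object; the grip force is fixed at half the most. Time passes only in rows, so rows that repeat a pose let the fingers close. It gives the time, the measured TCP pose, the force, the opening and the grip force at its end, in the units of the state.
- bot.get_obs(): the state, without advancing time (a new reading comes with each control period).
- bot.camera(name): name is "scene" or "side" or "wrist"; returns the picture (480x640x3 uint8, red, green, blue); there is no depth.
- bot.camera_info(name): a dict with "vertical_fov" (degrees; the focal length in pixels is half the picture's height over the tangent of half this angle, whatever the lens; pixels are square), "cx", "cy" (the principal point, pixels), "pose" (4x4, takes a point from camera to world coordinates). Camera axes: x right, y up, looking along -z (the intrinsics and any distortion apply to the point x, -y, -z); pixel columns grow to the right and rows downward; lengths in m; the calibration is good to about 2 mm. The wrist camera is an equidistant fisheye: a pixel r from the principal point sees the ray r / f radians off the axis. A picture is of the moment at which its call begins: read the wrist's pose just before it. camera_info takes no time and is no camera call; for the wrist camera it gives the pose at the moment of the call.
- bot.job_done(): hands the job in; it is judged then, once.
The state is a dict: "clock": time; "joint_pos": joint angles; "joint_vel": joint speeds; "tau": joint torques, N m; "eef_pos": TCP position; "tool_rot": TCP orientation; "ft_force": force on the tool from outside, world axes, zero at the start; "ft_torque": the same for the moment, N m; "grip_width": finger opening in m; "grasp_force": force on a finger pad.
Only numpy, scipy, OpenCV 4.12 (cv2) and the standard library are available. Lean on these libraries where they do the work, as an engineer would, in place of code of your own. Each camera call takes 0.05 s, during which the arm holds its last target. There are 200 camera calls.

## Working session

There is one attempt and no reset: what is moved stays moved. The work goes in short steps, Python scripts to look and compute and a tool call to move; the robot and the scene stay as the last step left them, time stands still between calls to the robot, and variables do not carry over. Pictures are saved under pics/ and viewed, at most 10 in all, crops included, and the job is handed in when it is done.

Besides the shell and the picture viewer there is one more tool, called as name(argument=value, ...) on one line, values as JSON. step_arm: Moves the arm, as the interface text tells. Scaled input: -1 to 1 covers 0.5 m each way for a shift and pi/4 rad each way for a turn. Its arguments: {"type":"object","properties":{"targets":{"type":"string"}},"required":["targets"]}

```bash
mkdir -p pics
python3 - <<'E'
from workcell import bot
import cv2,numpy as np
for n in("scene","side"):
    im=bot.camera(n);i=bot.camera_info(n);print(n,i['vertical_fov'],i['cx'],i['cy'],np.round(i['pose'],3).tolist(), {k:v for k,v in i.items() if k not in('pose',)})
    cv2.imwrite(f"pics/{n}0.png",im[:,:,::-1])
o=bot.get_obs();print(o)
E
```

```text
scene 49.25609445504527 314.9667570314282 238.41590324809198 [[-0.307, -0.59, 0.747, 1.671], [0.951, -0.201, 0.233, 0.341], [0.013, 0.782, 0.623, 1.021], [0.0, 0.0, 0.0, 1.0]] {'vertical_fov': 49.25609445504527, 'cx': 314.9667570314282, 'cy': 238.41590324809198}
side 46.75805421407163 321.46681766633395 237.53898194770022 [[0.726, 0.496, -0.475, -0.056], [-0.687, 0.505, -0.522, -0.704], [-0.019, 0.706, 0.708, 1.034], [0.0, 0.0, 0.0, 1.0]] {'vertical_fov': 46.75805421407163, 'cx': 321.46681766633395, 'cy': 237.53898194770022}
{'clock': 0.1, 'joint_pos': array([2.51161106e-06, 2.41352546e-01, 3.90052868e-03, 1.33521571e+00,
       1.31800420e-05, 1.57076297e+00]), 'joint_vel': array([-0.00033189, -0.00181048,  0.00364891, -0.00213544, -0.00016116,
       -0.00182467]), 'tau': array([-3.57412864e-04, -3.73140085e+01,  2.53010201e+01,  1.07858295e-02,
        2.43542411e-05, -2.54672034e-05]), 'eef_pos': array([4.99448091e-01, 5.25456209e-06, 2.30510409e-01]), 'tool_rot': array([ 7.07093795e-01,  7.07119148e-01, -6.56968317e-04, -6.66308418e-04]), 'ft_force': array([-0.10291425,  0.43055785,  0.71984288]), 'ft_torque': array([-0.01462094,  0.03550507, -0.0564079 ]), 'grasp_force': 0.0, 'grip_width': 0.08524700142691721}
```

View pics/scene0.png

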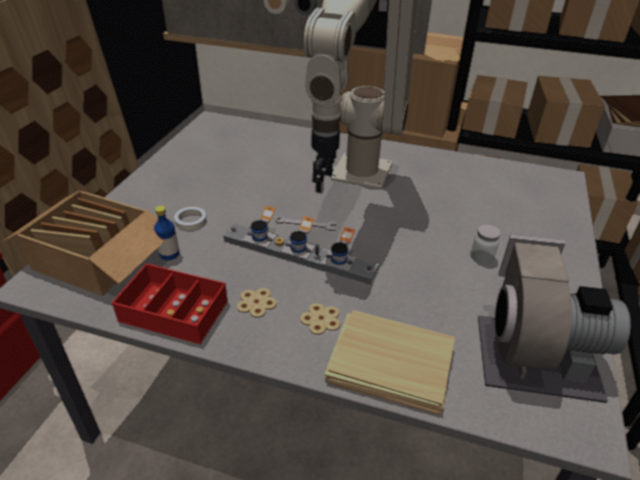

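View pics/side0.png

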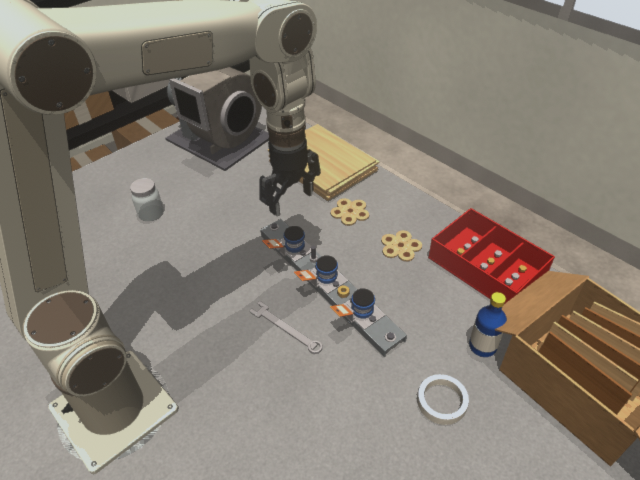

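The scene view shows the pads near (340,247), (299,238) and (260,227), running left to right for the robot. In the side view they are near (294,234), (326,265) and (363,298). Next I'll triangulate them.

```bash
cat > h.py <<'E'
import numpy as np,cv2
from workcell import bot
def ray(n,uv):
    i=bot.camera_info(n);f=240/np.tan(np.radians(i['vertical_fov']/2));P=np.array(i['pose'])
    d=P[:3,:3]@np.array([(uv[0]-i['cx'])/f,-(uv[1]-i['cy'])/f,-1]);return P[:3,3],d/np.linalg.norm(d)
def tri(r):
    A=sum(np.eye(3)-np.outer(d,d) for o,d in r);b=sum((np.eye(3)-np.outer(d,d))@o for o,d in r)
    x=np.linalg.solve(A,b);return x,max(np.linalg.norm((np.eye(3)-np.outer(d,d))@(x-o)) for o,d in r)
def plane(n,uv,z):
    o,d=ray(n,uv);return o+d*(z-o[2])/d[2]
def blobs(m,lo=15):
    n,l,s,c=cv2.connectedComponentsWithStats(m.astype(np.uint8));return [(c[k].round(1).tolist(),s[k].tolist()) for k in range(1,n) if s[k][4]>lo]
E
python3 - <<'E'
from h import *
for n,(x0,y0,x1,y1) in {"scene":(225,200,385,285),"side":(255,215,415,355)}.items():
    im=cv2.imread(f"pics/{n}0.png")[y0:y1,x0:x1]
    h=cv2.cvtColor(im,cv2.COLOR_BGR2HSV);mx=im.max(2).astype(int)
    print(n,"pad",[((np.array(c)+[x0,y0]).round(1).tolist(),s[2:]) for c,s in blobs(mx<55)])
    print(n,"tag",[((np.array(c)+[x0,y0]).round(1).tolist(),s[2:]) for c,s in blobs((h[...,0]<18)&(h[...,1]>150)&(mx>110),8)])
    if n=="scene":a=cv2.resize(im,None,fx=4,fy=4,interpolation=cv2.INTER_CUBIC)
    else:b=cv2.resize(im,None,fx=4,fy=4,interpolation=cv2.INTER_CUBIC)
cv2.imwrite("pics/a.png",a);cv2.imwrite("pics/b.png",b)
E
```

```text
scene pad [([258.7, 225.1], [15, 9, 109]), ([298.0, 236.1], [15, 10, 120]), ([299.7, 260.4], [146, 47, 623]), ([339.2, 248.1], [15, 11, 147]), ([316.8, 250.1], [3, 8, 19])]
scene tag [([265.2, 217.1], [8, 3, 9]), ([349.0, 229.7], [9, 5, 22]), ([345.6, 239.2], [9, 4, 18])]
side pad [([293.4, 233.1], [18, 14, 201])]
side tag [([267.5, 243.6], [11, 8, 34]), ([278.6, 243.2], [8, 7, 13]), ([310.8, 274.5], [10, 9, 21]), ([300.7, 275.8], [16, 10, 49]), ([341.2, 310.5], [22, 11, 82])]
```

View pics/a.png

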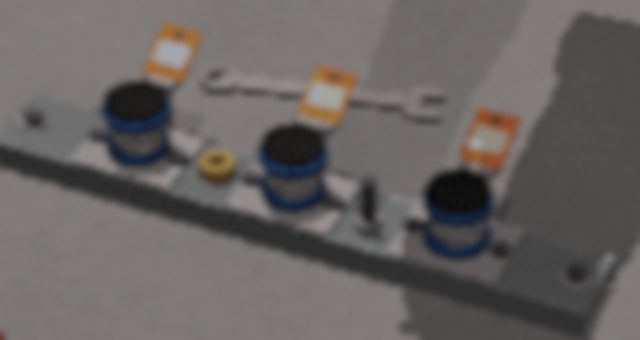

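View pics/b.png

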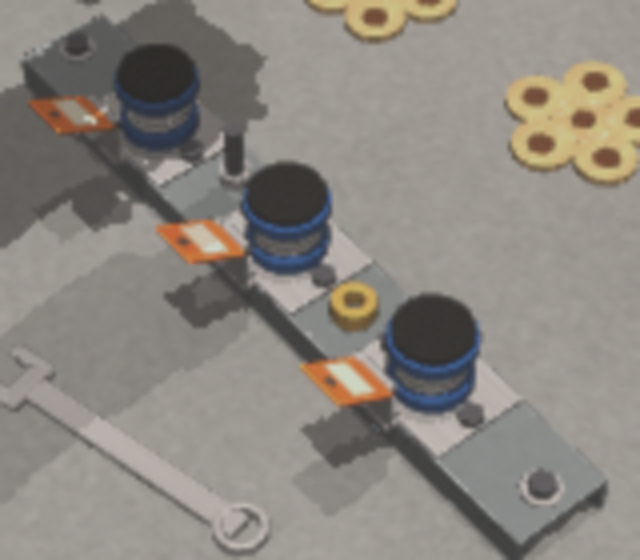

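The crops show the pad top centres. In scene they are at (339.8,247.8), (298.4,236.5) and (259.4,225.5). In side they are at (294.2,233), (326.7,263.5) and (363.2,297.3). All three tags are raised.

Run:
```python
from h import *
S=[(339.8,247.8),(298.4,236.5),(259.4,225.5)];D=[(294.2,233),(326.7,263.5),(363.2,297.3)]
X=[]
for a,b in zip(S,D):
    x,e=tri([ray("scene",a),ray("side",b)]);X.append(x);print(x.round(4),round(e,4),plane("scene",a,.077).round(4),plane("side",b,.077).round(4))
X=np.array(X);print(np.linalg.norm(np.diff(X,axis=0),axis=1))
d=X[0]-X[2];print("yaw deg of rail y from world y",np.degrees(np.arctan2(-d[0],d[1])))
# tag outer edge middle / scene centres of whole tags
for a,b in [((225+489/4,200+138/4),(255+70/4,215+116/4)),((225+327/4,200+96/4),(255+201/4,215+242/4)),((225+173/4,200+53/4),(255+346/4,215+381/4))]:
    print("tag c",tri([ray("scene",a),ray("side",b)]))
```

```text
[0.5522 0.0656 0.0717] 0.0008 [0.5578 0.0677 0.077 ] [0.549  0.0605 0.077 ]
[ 0.5398 -0.0635  0.0706] 0.0007 [ 0.547  -0.0603  0.077 ] [ 0.5361 -0.0684  0.077 ]
[ 0.5276 -0.1922  0.0705] 0.0011 [ 0.5346 -0.1877  0.077 ] [ 0.5241 -0.1967  0.077 ]
[0.12970517 0.12929496]
yaw deg of rail y from world y -5.454709891383975
tag c (array([0.48824319, 0.07102515, 0.07417419]), np.float64(0.0001415580128521638))
tag c (array([ 0.47753068, -0.05825023,  0.07341897]), np.float64(0.0001772679471784113))
tag c (array([ 0.46590409, -0.18736101,  0.07506497]), np.float64(0.0002736411398529606))
```

step_arm(targets="-1 0.106 0.13 -0.05 0 0 0;-1 0.106 0.13 -0.05 0 0 0;-1 0.106 0.13 -0.05 0 0 0;-1 0.106 0.13 -0.05 0 0 0;-1 0.106 0.13 -0.15 0 0 0;-1 0.106 0.13 -0.26 0 0 0;-1 0.106 0.13 -0.26 0 0 0;-1 0.106 0.13 -0.26 0 0 0;-1 0.106 0.13 -0.26 0 0 0;-1 0.106 0.13 -0.26 0 0 0")

```text
clock: 0.93
eef_pos: [0.5541, 0.0646, 0.1034]
tool_rot: [0.707, 0.707, 0.001, 0.001]
ft_force: [-0.9, 1.1, -0.7]
grip_width: 0.0
grasp_force: 0.0
```

step_arm(targets="-1 0 0 -0.02 0 0 0;-1 0 0 -0.04 0 0 0;-1 0 0 -0.04 0 0 0;-1 0 0 -0.04 0 0 0;-1 0 0 -0.04 0 0 0;-1 0 0 -0.04 0 0 0")

```text
clock: 1.43
eef_pos: [0.5533, 0.0651, 0.0817]
tool_rot: [0.707, 0.707, 0.0, 0.0]
ft_force: [-1.0, -0.2, -0.6]
grip_width: -0.0
grasp_force: 0.0
```

step_arm(targets="-1 0 0 -0.008 0 0 0;-1 0 0 -0.012 0 0 0;-1 0 0 -0.016 0 0 0;-1 0 0 -0.016 0 0 0;-1 0 0 -0.016 0 0 0;-1 0 0 -0.016 0 0 0;-1 0 0 -0.016 0 0 0;-1 0 0 -0.016 0 0 0")

```text
clock: 2.1
eef_pos: [0.5536, 0.0651, 0.0738]
tool_rot: [0.707, 0.707, 0.001, 0.0]
ft_force: [0.3, 0.8, 4.0]
grip_width: -0.0003
grasp_force: 2.3
```

Run:
```python
from h import *
cv2.imwrite("pics/c.png",cv2.resize(bot.camera("side")[:,:,::-1][150:350,230:430],None,fx=3,fy=3,interpolation=cv2.INTER_CUBIC))
print(bot.get_obs()['ft_force'],bot.get_obs()['eef_pos'])
```

```text
[ 0.63058208 -0.15941902  3.60143692] [0.55358727 0.0650838  0.07372205]
```

View pics/c.png

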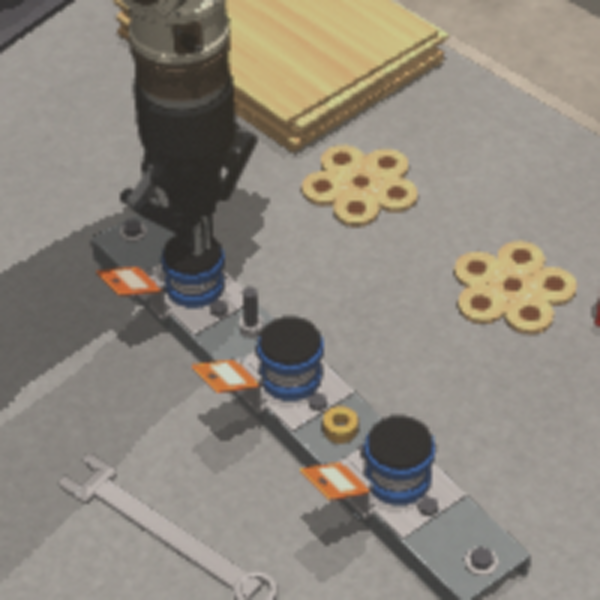

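The shut fingertips rest on the left pad's middle, at about (200,250) in the crop, and the tags are untouched. I'll press 4 mm deeper to get the slope.

step_arm(targets="-1 0 0 -0.004 0 0 0;-1 0 0 -0.008 0 0 0;-1 0 0 -0.008 0 0 0;-1 0 0 -0.008 0 0 0;-1 0 0 -0.008 0 0 0;-1 0 0 -0.008 0 0 0;-1 0 0 -0.008 0 0 0")

```text
clock: 2.73
eef_pos: [0.5536, 0.0651, 0.0703]
tool_rot: [0.707, 0.707, 0.001, 0.001]
ft_force: [0.2, -0.3, 8.4]
grip_width: -0.0001
grasp_force: 4.3
```

step_arm(targets="-1 0 0 0 0 0 0;-1 0 0 0 0 0 0")

```text
clock: 2.9
eef_pos: [0.5536, 0.0651, 0.0703]
tool_rot: [0.707, 0.707, 0.001, 0.001]
ft_force: [-1.6, -0.1, 7.5]
grip_width: 0.0004
grasp_force: 4.3
```

step_arm(targets="-1 0 0 0.02 0 0 0;-1 0 0 0.06 0 0 0;-1 0 0 0.09 0 0 0;-1 -0.024 -0.258 0.09 0 0 0;-1 -0.024 -0.258 0.09 0 0 0;-1 -0.024 -0.258 0.09 0 0 0;-1 -0.024 -0.258 0.09 0 0 0;-1 -0.024 -0.258 0.09 0 0 0;-1 -0.024 -0.258 0.09 0 0 0")

```text
clock: 3.65
eef_pos: [0.5401, -0.064, 0.1137]
tool_rot: [0.708, 0.707, -0.0, -0.001]
ft_force: [-0.1, -0.3, 0.8]
grip_width: -0.0002
grasp_force: 0.0
```

step_arm(targets="-1 0 0 -0.03 0 0 0;-1 0 0 -0.06 0 0 0;-1 0 0 -0.074 0 0 0;-1 0 0 -0.078 0 0 0;-1 0 0 -0.082 0 0 0;-1 0 0 -0.082 0 0 0;-1 0 0 -0.082 0 0 0;-1 0 0 -0.082 0 0 0;-1 0 0 -0.082 0 0 0;-1 0 0 -0.082 0 0 0")

```text
clock: 4.48
eef_pos: [0.5416, -0.0638, 0.0739]
tool_rot: [0.707, 0.707, 0.001, 0.0]
ft_force: [-1.0, 2.3, 3.1]
grip_width: 0.0
grasp_force: 1.7
```

step_arm(targets="-1 0 0 -0.004 0 0 0;-1 0 0 -0.008 0 0 0;-1 0 0 -0.008 0 0 0;-1 0 0 -0.008 0 0 0;-1 0 0 -0.008 0 0 0;-1 0 0 -0.008 0 0 0;-1 0 0 -0.008 0 0 0")

```text
clock: 5.07
eef_pos: [0.5417, -0.064, 0.0699]
tool_rot: [0.707, 0.707, 0.001, 0.0]
ft_force: [-1.5, 3.1, 7.3]
grip_width: -0.0002
grasp_force: 3.2
```

step_arm(targets="-1 0 0 0 0 0 0;-1 0 0 0 0 0 0")

```text
clock: 5.23
eef_pos: [0.5417, -0.0639, 0.0699]
tool_rot: [0.707, 0.707, 0.001, 0.0]
ft_force: [-1.2, 2.7, 6.4]
grip_width: -0.0002
grasp_force: 3.2
```

step_arm(targets="-1 0 0 0.02 0 0 0;-1 0 0 0.06 0 0 0;-1 0 0 0.09 0 0 0;-1 -0.024 -0.258 0.09 0 0 0;-1 -0.024 -0.258 0.09 0 0 0;-1 -0.024 -0.258 0.09 0 0 0;-1 -0.024 -0.258 0.09 0 0 0;-1 -0.024 -0.258 0.09 0 0 0;-1 -0.024 -0.258 0.09 0 0 0")

```text
clock: 5.98
eef_pos: [0.5286, -0.1935, 0.114]
tool_rot: [0.708, 0.707, -0.0, -0.0]
ft_force: [-0.3, -0.4, -1.3]
grip_width: 0.0
grasp_force: 0.0
```

step_arm(targets="-1 0 0 -0.03 0 0 0;-1 0 0 -0.06 0 0 0;-1 0 0 -0.074 0 0 0;-1 0 0 -0.078 0 0 0;-1 0 0 -0.082 0 0 0;-1 0 0 -0.082 0 0 0;-1 0 0 -0.082 0 0 0;-1 0 0 -0.082 0 0 0;-1 0 0 -0.082 0 0 0;-1 0 0 -0.082 0 0 0")

```text
clock: 6.82
eef_pos: [0.5296, -0.193, 0.0739]
tool_rot: [0.707, 0.707, 0.0, 0.001]
ft_force: [0.3, 1.8, 2.0]
grip_width: -0.0001
grasp_force: 1.1
```

step_arm(targets="-1 0 0 -0.004 0 0 0;-1 0 0 -0.008 0 0 0;-1 0 0 -0.008 0 0 0;-1 0 0 -0.008 0 0 0;-1 0 0 -0.008 0 0 0;-1 0 0 -0.008 0 0 0;-1 0 0 -0.008 0 0 0")

```text
clock: 7.4
eef_pos: [0.5296, -0.1932, 0.0696]
tool_rot: [0.707, 0.707, 0.0, 0.001]
ft_force: [2.4, 1.0, 3.6]
grip_width: 0.0002
grasp_force: 1.8
```

step_arm(targets="-1 0 0 0 0 0 0;-1 0 0 0 0 0 0")

```text
clock: 7.57
eef_pos: [0.5296, -0.1932, 0.0696]
tool_rot: [0.707, 0.707, 0.0, 0.001]
ft_force: [3.0, 1.6, 3.8]
grip_width: -0.0
grasp_force: 1.8
```

The right mount is softest: 3.7 N at 7.4 mm, against about 6.8 N (middle) and 8 N (left). Now I'll push its tag.

step_arm(targets="-1 0 0 0.04 0 0 0;-1 0 0 0.09 0 0 0;-1 0 0 0.1 0 0 0;-1 -0.07 0.008 0.1 0 0 0;-1 -0.15 0.016 0.1 0 0 0;-1 -0.15 0.016 0.1 0 0 0;-1 -0.15 0.016 0.1 0 0 0;-1 -0.15 0.016 0.1 0 0 0;-1 -0.15 0.016 0.1 0 0 0")

```text
clock: 8.32
eef_pos: [0.4551, -0.1856, 0.1194]
tool_rot: [0.707, 0.707, 0.0, 0.001]
ft_force: [0.2, -0.3, 0.4]
grip_width: 0.0002
grasp_force: 0.0
```

step_arm(targets="-1 0 0 -0.03 0 0 0;-1 0 0 -0.06 0 0 0;-1 0 0 -0.07 0 0 0;-1 0 0 -0.08 0 0 0;-1 0 0 -0.09 0 0 0;-1 0 0 -0.1 0 0 0;-1 0 0 -0.11 0 0 0;-1 0 0 -0.11 0 0 0;-1 0 0 -0.11 0 0 0")

```text
clock: 9.07
eef_pos: [0.454, -0.185, 0.0642]
tool_rot: [0.707, 0.707, -0.0, -0.0]
ft_force: [0.1, 0.1, -0.6]
grip_width: 0.0002
grasp_force: 0.0
```

Run:
```python
from h import *
cv2.imwrite("pics/d.png",cv2.resize(bot.camera("side")[:,:,::-1][200:380,250:430],None,fx=3,fy=3,interpolation=cv2.INTER_CUBIC))
```

```text
(no output)
```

View pics/d.png

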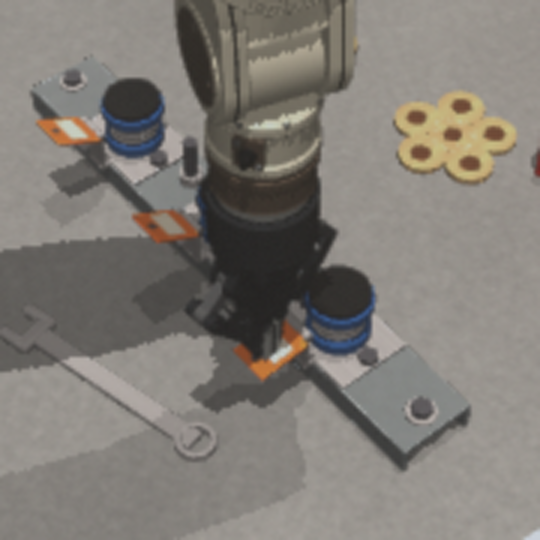

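The fingertip is on the right tag's outer part, at about (270,350) in the crop, and the tag is about level. I'll keep pushing to the stop.

step_arm(targets="-1 0 0 -0.006 0 0 0;-1 0 0 -0.012 0 0 0;-1 0 0 -0.018 0 0 0;-1 0 0 -0.024 0 0 0;-1 0 0 -0.024 0 0 0;-1 0 0 -0.024 0 0 0")

```text
clock: 9.62
eef_pos: [0.4554, -0.1854, 0.0564]
tool_rot: [0.707, 0.707, 0.001, 0.002]
ft_force: [-7.0, 3.7, 28.4]
grip_width: -0.0
grasp_force: 14.6
```

Force of 28 N means the tag is on its stop. I'll back off straight up and check.

step_arm(targets="-1 0 0 0.02 0 0 0;-1 0 0 0.08 0 0 0;-1 0 0 0.16 0 0 0;-1 0 0 0.24 0 0 0;-1 -0.1 0 0.3 0 0 0;-1 -0.18 0 0.3 0 0 0;-1 -0.18 0 0.3 0 0 0;-1 -0.18 0 0.3 0 0 0;-1 -0.18 0 0.3 0 0 0;-1 -0.18 0 0.3 0 0 0")

```text
clock: 10.45
eef_pos: [0.3648, -0.1852, 0.2019]
tool_rot: [0.707, 0.707, 0.0, 0.0]
ft_force: [-0.3, 0.9, -0.1]
grip_width: -0.0002
grasp_force: 0.0
```

Run:
```python
from h import *
a=bot.camera("side")[:,:,::-1][200:380,250:430];b=bot.camera("scene")[:,:,::-1][190:290,225:385]
z=lambda i,s:cv2.resize(i,s,interpolation=cv2.INTER_CUBIC)
cv2.imwrite("pics/e.png",np.hstack([z(a,(350,350)),z(b,(448,350))]))
```

```text
(no output)
```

View pics/e.png

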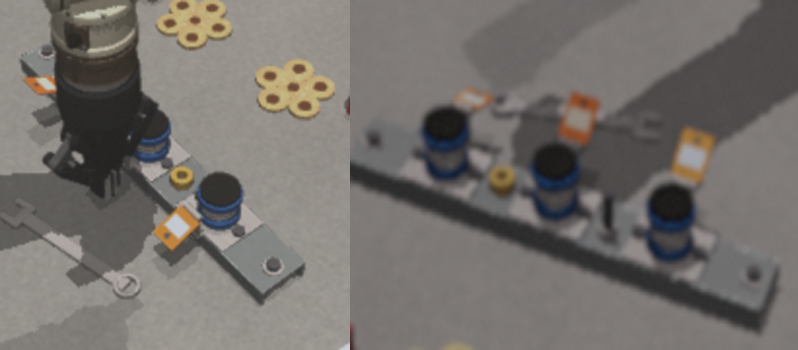

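The right tag is down: it looks foreshortened at (472,98) in the scene half and flat at (177,228) in the side half. The other two tags are still raised, and the bolt, collar and wrench haven't moved. I'm handing in the job.

```bash
python3 -c "
from workcell import bot
print(bot.job_done())"
```

```text
the job is handed in; nothing more can be done
None
```

I pressed all three pads in order; the right mount felt softest, and I pushed its tag down to its stop, leaving the other two tags raised and the loose things I could see in place, then handed the job in (no verdict was shown).

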